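# Lock the chisel box with the red key

### The job

Two wooden chisel boxes stand on the bench, each with a key in the lock on its top. Lock the box with the red key: turn that key clockwise until the yellow bolt pokes about a centimetre out beyond the far end of its keeper, then turn it back until the bolt's tip is flush with the keeper's far end, and let go. Do not turn the blue key.

Things in the scene. Friction and masses are not known exactly. Their poses are not given: they have to be found in the camera images.
- red_key: The red key, upright in its lock. Origin on its turning axis at the lock case's top, 80 mm above the bench; z up. Its bow is a red plate 36 mm wide (key's x), 12 mm thick (y), from 12 to 44 mm above the origin. The lock case is 56 x 50 mm steel on a fixed wooden box 200 x 140 mm, 60 mm high. The key turns lightly (0.05 N m) and stays where left.
- red_bolt_tip (a point): Top of the tip of the red lock's yellow bolt, 16 mm wide, 72 mm above the bench; x points outwards along the bolt, away from the lock case. Clockwise turning (seen from above) moves it outwards, in even step with the key. It starts 11 to 37 mm short of flush, which lies 0.3 to 1.1 rad clockwise of the start; the bolt can go 14 mm or more past flush before it stops.
- red_keeper_end (a point): Middle between the far ends of the two black cheeks (24 mm long, 16 mm high) of the red lock's keeper, at their top, 77.5 mm above the bench; x points outwards as for the bolt. The bolt runs between the cheeks. Flush: the bolt tip has x = 0 in this frame. The keeper sits differently (by up to 6 mm) each time and does not move.
- blue_key_edge (a point): Upright edge of the blue key's bow, 18 mm from that key's turning axis, 110 mm above the bench. The blue key stands in the other box, alike but for its blue key and its stripe (blue, not red), and is to be left alone.

How it is judged (in metres and radians):
On the way:
1. the red lock's bolt has been turned out at least 7 mm past flush (x of red_bolt_tip in the frame of red_keeper_end above 0.007 m), for 0.1 s.
At the end, for the whole second after the job is handed in: The bolt of the red key's lock has its tip flush with the far end of the keeper within 6 mm, the red key is let go and at rest, and the edge of the blue key's bow is within 6 mm of where it started (about 19 degrees) (x of red_bolt_tip in the frame of red_keeper_end between -0.006 and 0.006 m and angular speed of red_key below 0.05 rad/s and distance of blue_key_edge from where it was at the start of the episode below 0.006 m); the robot touches nothing.
It fails at once if the blue key is turned (its bow's edge moved 6 mm or more) (distance of blue_key_edge from where it was at the start of the episode above 0.006 m).
It also fails if it takes over 48 s, if anything falls off the work surface, if the arm or the gripper's body presses on something with over 40 N, if the wrist force passes 120 N, or if a joint passes its speed limit or range.

### The arm

A 6-joint arm with a two-finger parallel gripper is mounted at the origin on the work surface. World frame = base frame: x ahead of the robot, y to its left, z up, the work surface at z = 0. Lengths are in mm, angles in rad, forces in N, time in s.
With the tool pointing down it reaches from about 350 to 775 mm from the base axis. Payload 7.3 kg.
Tool frame: the origin (TCP) lies at the very end of the fingers, on their centre line; the grasp point (between the pads) lies 19 mm behind it; z points along the fingers, y is the line along which they close (so a half turn about z gives the same grasp; the last joint's range is limited). The gripper opens to 92 mm and grips with 3 to 60 N. Pads are 19 mm wide; open, the fingers measure 130 mm over their backs; the gripper's body (75 mm by 190 mm) begins 47 mm behind the grasp point.
Start: joints at [-1.452, 0.342, 1.524, -0, 1.275, -0.146], TCP at [137.423, -506.715, 226.741] pointing down, gripper open.
Joint ranges: [-2.53, 2.53], [-0.77, 2.02], [0.04, 2.7], [-1, 4.14], [0.28, 2.66], [-3.11, 3.11]. Speed limits (rad/s): [2.57, 2.57, 3.14, 3.14, 3.14, 3.14].

### API

Orientations are given as [roll, pitch, yaw] about the fixed x, y, z axes, in that order (R = Rz(yaw) Ry(pitch) Rx(roll)).
In Python, from plant import * gives the robot as it stands.
- The arm moves only by the tool arm_command, never from a script. Its arguments are lists of equal length, an entry for each row: "gripper": the finger opening in mm, from 0 to 91.8; "dp": the shift along the tool's x, y, z in units of 25 mm (1.0 is 25 mm), a list of three; "twist": the turn about the tool's z in units of 5 degrees (1.0 is 5 degrees). A call has exactly 5 rows; each row shifts and turns the commanded pose from where the row before left it, along the tool's axes as they then stand; what a row does not reach is not made up. A row lasts 1/8 s, in which the tool goes at most 62.5 mm and 10.7 degrees, less where a joint would pass 70% of its speed; a pose out of reach is approached as far as the arm can. A call is refused whole if a number of a shift passes 1 or a number of a turn 1, either way. A call with a gripper value outside its range is refused whole. The fingers move at their own pace and stop on an object; the grip force is fixed at half the most. Time passes only in rows, so rows that do not move let the fingers close, or fill a call up. It gives the time, the measured TCP pose, the force, the opening and the grip force at its end, in the units of the state.
- get_obs(): the state, without advancing time (a new reading comes with each control period).
- capture(name): name is "scene" or "top" or "wrist"; returns the picture (480x640x3 uint8, red, green, blue); there is no depth.
- get_calibration(name): a dict with "mtx" (3x3 intrinsics, pixels), "dist_coeffs" ([k1, k2, p1, p2, k3] as OpenCV has them; the pictures are not rectified), "position" and "attitude" of the camera in the world; the wrist camera has in their place "mount" (4x4, takes a point from camera to tool coordinates, whose origin is the TCP and whose axes are the flange's). Camera axes: x right, y down, z forward; pixel columns grow to the right and rows downward; lengths in mm; the calibration is good to about 2 mm. A picture is of the moment at which its call begins: read the wrist's pose just before it. get_calibration takes no time and is no camera call.
- close_job(): hands the job in; it is judged then, once.
The state is a dict: "time": time; "joint_positions": joint angles; "dq": joint speeds; "tau": joint torques, N m; "tool_pos": TCP position; "tcp_rot": TCP orientation; "contact_force": force on the tool from outside, world axes, zero at the start; "moment": the same for the moment, N m; "grip_width": finger opening in mm; "finger_force": force on a finger pad.
Only numpy, scipy, OpenCV 4.12 (cv2) and the standard library are available. Lean on these libraries where they do the work, as an engineer would, in place of code of your own. Each camera call takes 0.05 s, during which the arm holds its last target. There are 200 camera calls.

## Working session

There is one attempt and no reset: what is moved stays moved. The work goes in short steps, Python scripts to look and compute and a tool call to move; the robot and the scene stay as the last step left them, time stands still between calls to the robot, and variables do not carry over. Pictures are saved under pics/ and viewed, at most 10 in all, crops included, and the job is handed in when it is done.

Besides the shell and the picture viewer there is one more tool, called after ">>>" by a JSON object that holds its "fn" and its "kwargs". arm_command: Moves the arm, as the interface text tells. Its arguments: {"type":"object","properties":{"gripper":{"type":"array"},"dp":{"type":"array"},"twist":{"type":"array"}},"required":["gripper","dp","twist"]}

```bash
mkdir -p pics
python3 - <<'E'
from plant import *
import cv2,numpy as np
o=get_obs();print(o['time'],o['tool_pos'],o['tcp_rot'],o['grip_width'])
for n in("top","scene"):
    im=capture(n);cv2.imwrite(f'pics/{n}0.png',im[:,:,::-1]);c=get_calibration(n);print(n,c)
print(get_calibration("wrist"))
E
```

```text
0.0 [ 137.37022516 -506.28308189  226.05367721] [-3.14010002e+00 -1.84209171e-04  2.64837754e-01] 92.08252696009903
top {'mtx': array([[568.92610397,   0.        , 318.39627764],
       [  0.        , 568.92610397, 239.90287211],
       [  0.        ,   0.        ,   1.        ]]), 'dist_coeffs': array([0.01176824, 0.        , 0.        , 0.        , 0.        ]), 'position': array([504.63504865,   4.16609335, 903.82987428]), 'attitude': array([-3.0581367 , -0.02407337, -1.54691214])}
scene {'mtx': array([[503.45873835,   0.        , 317.92008496],
       [  0.        , 503.45873835, 238.2608142 ],
       [  0.        ,   0.        ,   1.        ]]), 'dist_coeffs': array([-0.04917217,  0.        ,  0.        ,  0.        ,  0.        ]), 'position': array([ 963.14259314, -249.99858129,  870.43155467]), 'attitude': array([-2.6101904 , -0.00929448,  1.04974575])}
{'mtx': array([[369.04958456,   0.        , 316.04451184],
       [  0.        , 369.04958456, 243.64440284],
       [  0.        ,   0.        ,   1.        ]]), 'dist_coeffs': array([-0.0150207,  0.       ,  0.       ,  0.       ,  0.       ]), 'mount': array([[-1.30712816e-03, -9.52770015e-01, -3.03689958e-01,
         8.28981523e+01],
       [ 9.99998818e-01, -1.49136740e-03,  3.74735885e-04,
        -3.36590704e-01],
       [-8.09950419e-04, -3.03689109e-01,  9.52770837e-01,
        -1.58377721e+02],
       [ 0.00000000e+00,  0.00000000e+00,  0.00000000e+00,
         1.00000000e+00]])}
```

View pics/top0.png

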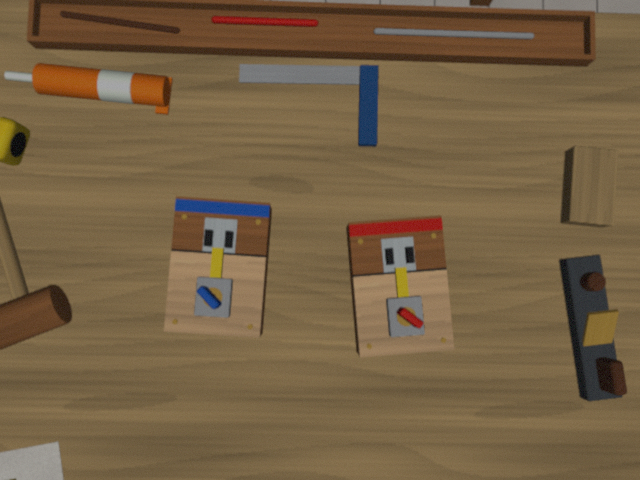

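View pics/scene0.png

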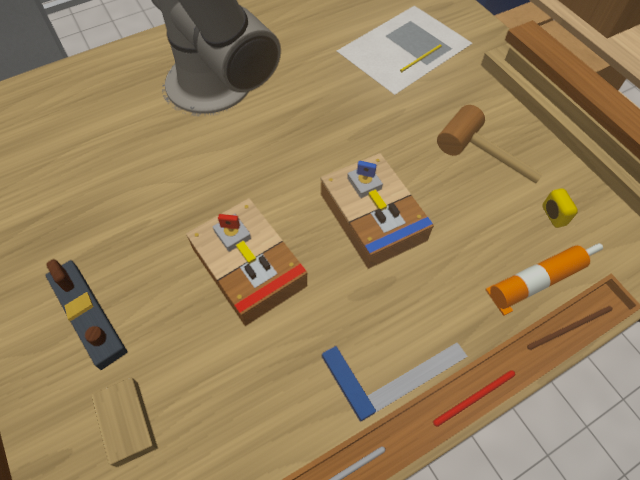

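The top view shows the red key bow at about (409,317), the red lock's bolt running up to the keeper cheeks at about (390,257) and (409,255), and the blue key at (208,297). The scene view agrees: the red key is at (229,220).

```bash
cat > h.py <<'E'
from plant import *
import cv2,numpy as np
from scipy.spatial.transform import Rotation as R
def cam(n,o=None):
    c=get_calibration(n)
    if n=="wrist":
        Rt=R.from_euler('xyz',o['tcp_rot']).as_matrix();M=c['mount']
        return c,Rt@M[:3,:3],Rt@M[:3,3]+o['tool_pos']
    return c,R.from_euler('xyz',c['attitude']).as_matrix(),c['position']
def cast(C,px,z):
    c,Rc,p=C
    u=cv2.undistortPoints(np.array(px,float).reshape(-1,1,2),c['mtx'],c['dist_coeffs']).reshape(-1,2)
    d=np.c_[u,np.ones(len(u))]@Rc.T
    return p+d*((z-p[2])/d[:,2])[:,None]
def proj(C,P):
    c,Rc,p=C
    return cv2.projectPoints((np.array(P,float).reshape(-1,3)-p)@Rc,np.zeros(3),np.zeros(3),c['mtx'],c['dist_coeffs'])[0].reshape(-1,2)
def mask(im,col):
    h=cv2.cvtColor(im,cv2.COLOR_RGB2HSV);H,S,V=[h[...,i].astype(int) for i in range(3)]
    if col=='red': return (((H<6)|(H>172))&(S>170)&(V>90)).astype(np.uint8)
    if col=='yellow': return ((abs(H-27)<5)&(S>180)&(V>90)).astype(np.uint8)
    if col=='black': return (V<50).astype(np.uint8)
def blobs(m,roi,amin=20):
    x0,y0,x1,y1=roi;z=np.zeros_like(m);z[y0:y1,x0:x1]=m[y0:y1,x0:x1]
    cs=cv2.findContours(z,cv2.RETR_EXTERNAL,cv2.CHAIN_APPROX_NONE)[0]
    return [c for c in cs if cv2.contourArea(c)>amin]
E
python3 - <<'E'
from h import *
C=cam("top");im=cv2.cvtColor(cv2.imread('pics/top0.png'),cv2.COLOR_BGR2RGB)
for col,roi,z in(('red',(380,285,440,345),124),('yellow',(380,250,425,310),72),('black',(375,235,425,275),77.5)):
    for c in blobs(mask(im,col),roi):
        b=cv2.boxPoints(cv2.minAreaRect(c));w=cast(C,b,z)
        print(col,cv2.contourArea(c),b.round(1).tolist(),'world',w[:,:2].round(1).tolist(),'mid',w.mean(0).round(1))
E
```

```text
red 155.5 [[398.5, 313.6000061035156], [403.20001220703125, 307.3999938964844], [422.8999938964844, 322.20001220703125], [418.20001220703125, 328.3999938964844]] world [[472.2, -124.8], [480.8, -131.2], [461.4, -158.3], [452.8, -152.0]] mid [ 466.8 -141.6  124. ]
yellow 243.5 [[394.70001220703125, 269.1000061035156], [405.5, 267.79998779296875], [408.70001220703125, 295.20001220703125], [397.8999938964844, 296.5]] world [[534.7, -127.0], [536.9, -142.9], [497.1, -148.1], [494.8, -132.2]] mid [ 515.9 -137.6   72. ]
black 72.0 [[386.0, 249.0], [392.0, 249.0], [392.0, 263.0], [386.0, 263.0]] world [[563.5, -113.1], [563.7, -121.9], [543.2, -122.1], [543.0, -113.4]] mid [ 553.4 -117.6   77.5]
black 76.0 [[406.0, 248.0], [413.0, 248.0], [413.0, 261.0], [406.0, 261.0]] world [[565.7, -142.4], [565.9, -152.6], [546.9, -152.8], [546.7, -142.6]] mid [ 556.3 -147.6   77.5]
```

>>> {"fn": "arm_command", "kwargs": {"gripper": [70,70,70,70,70], "dp": [[1,-0.64,0],[1,-0.64,0],[1,-0.64,0],[1,-0.64,0],[1,-0.64,0]], "twist": [0,0,0,0,0]}}

```text
time: 0.72
tool_pos: [237.6, -395.8, 226.4]
tcp_rot: [-3.141, 0.0, 0.265]
contact_force: [-0.3, -0.2, 0.4]
grip_width: 69.8
finger_force: 0.0
```

>>> {"fn": "arm_command", "kwargs": {"gripper": [70,70,70,70,70], "dp": [[1,-0.64,0],[1,-0.64,0],[1,-0.64,0],[1,-0.64,0],[1,-0.64,0]], "twist": [0,0,0,0,0]}}

```text
time: 1.35
tool_pos: [337.3, -285.9, 226.5]
tcp_rot: [-3.141, 0.0, 0.265]
contact_force: [0.8, -0.3, 0.4]
grip_width: 69.9
finger_force: 0.0
```

>>> {"fn": "arm_command", "kwargs": {"gripper": [70,70,70,70,70], "dp": [[1,-0.64,0],[1,-0.64,0],[1,-0.64,0],[1,-0.64,0],[1,-0.64,0]], "twist": [0,0,0,0,0]}}

```text
time: 1.98
tool_pos: [437.0, -176.0, 226.4]
tcp_rot: [-3.141, 0.0, 0.265]
contact_force: [-0.2, -0.3, -0.0]
grip_width: 70.1
finger_force: 0.0
```

>>> {"fn": "arm_command", "kwargs": {"gripper": [70,70,70,70,70], "dp": [[0.8,-0.5,0],[0.8,-0.5,0],[0,0,0],[0,0,0],[0,0,0]], "twist": [0,0,-1,-1,-1]}}

```text
time: 2.6
tool_pos: [468.4, -142.1, 226.3]
tcp_rot: [-3.141, 0.001, 0.53]
contact_force: [-0.7, 1.0, 0.4]
grip_width: 70.0
finger_force: 0.0
```

>>> {"fn": "arm_command", "kwargs": {"gripper": [50,50,50,50,50], "dp": [[0,0,0],[0,0,0],[0,0,0],[0,0,0],[0,0,0]], "twist": [-1,-1,-1,-1,-0.8]}}

```text
time: 3.22
tool_pos: [468.4, -142.2, 226.3]
tcp_rot: [-3.141, 0.0, 0.948]
contact_force: [-0.6, -0.4, -0.1]
grip_width: 49.9
finger_force: 0.0
```

Run:
```python
from h import *
o=get_obs();im=capture("wrist");cv2.imwrite('pics/w1.png',im[:,:,::-1])
print(o['time'],o['tool_pos'],o['tcp_rot'],o['joint_positions'].round(2))
C=cam("wrist",o);print(proj(C,[[467,-142,124],[536,-135,72],[566,-130,77.5]]).round())
```

```text
3.225 [ 468.37076964 -142.23070595  226.33493726] [-3.14072431e+00  2.29970661e-04  9.47959058e-01] [-0.45  0.28  1.62 -0.    1.25  0.17]
[[314. 244.]
 [377. 173.]
 [405. 147.]]
```

View pics/w1.png

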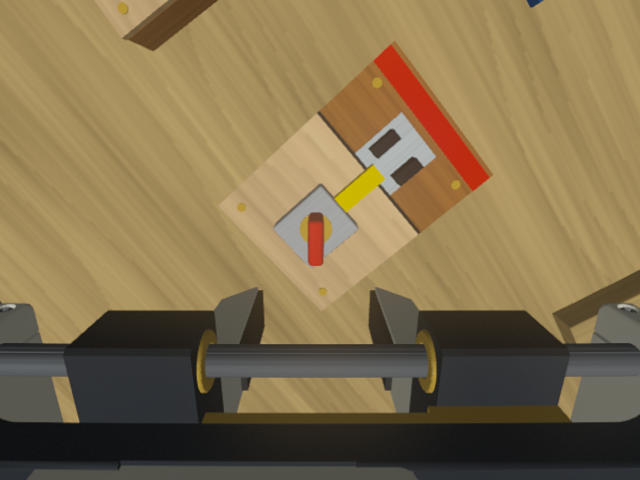

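The wrist view shows the red key at (316,240) standing upright in the image, so the yaw is aligned. The bolt tip is at about (378,172) and the cheeks are at (385,143) and (407,170).

```bash
python3 - <<'E'
from h import *
o=get_obs();C=cam("wrist",o);im=cv2.imread('pics/w1.png')[:,:,::-1].copy()
for col,roi,z in(('red',(290,190,345,290),124),('yellow',(330,150,395,215),72),('black',(360,120,430,190),77.5)):
    m=mask(im,col)
    for c in blobs(m,roi):
        b=cv2.boxPoints(cv2.minAreaRect(c));w=cast(C,b,z)
        print(col,cv2.contourArea(c),b.round(1).tolist(),'world',w[:,:2].round(1).tolist(),'mid',w.mean(0).round(1))
print([im[r,316].tolist() for r in range(206,270,4)])
E
cat > /dev/null; python3 -c "
import cv2;im=cv2.imread('pics/w1.png')[110:290,270:450];cv2.imwrite('pics/w1c.png',cv2.resize(im,None,fx=3.3,fy=3.3,interpolation=2))"
```

```text
red 538.5 [[309.0, 265.0], [309.0, 221.0], [322.0, 221.0], [322.0, 265.0]] world [[454.0, -153.0], [474.0, -125.3], [481.7, -130.8], [461.9, -158.7]] mid [ 467.9 -142.   124. ]
yellow 922.0 [[333.29998779296875, 197.60000610351562], [372.3999938964844, 164.10000610351562], [384.79998779296875, 178.60000610351562], [345.70001220703125, 212.10000610351562]] world [[494.5, -130.8], [537.1, -126.6], [539.1, -142.8], [496.0, -147.5]] mid [ 516.7 -136.9   72. ]
[[162, 162, 160], [165, 165, 163], [104, 62, 44], [106, 64, 47], [160, 63, 44], [192, 64, 41], [192, 63, 41], [191, 62, 41], [191, 61, 41], [190, 60, 40], [190, 60, 38], [190, 60, 39], [190, 59, 37], [190, 60, 38], [190, 59, 39], [188, 155, 114]]
```

View pics/w1c.png

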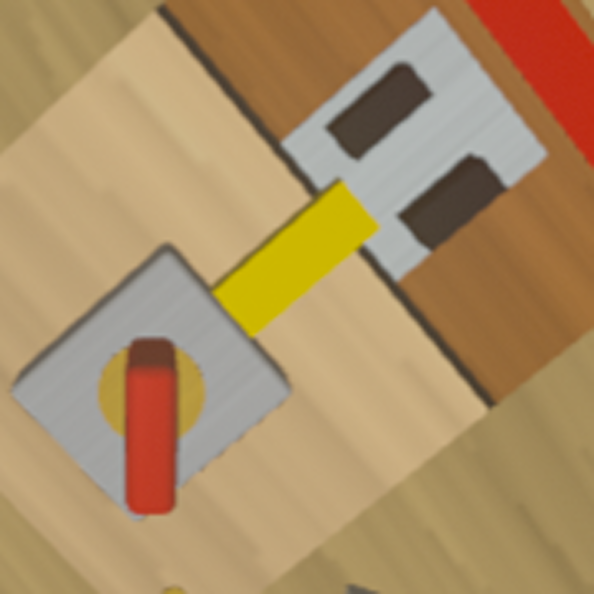

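Crop: the cheeks' far top edges have their midpoints at crop (424,80) and (494,171), which is (398.5,134.2) and (419.7,161.8) in the full image. The bolt tip's end runs from crop (342,180) to (379,228). The grasp is centred, so I descend.

Run:
```python
from h import *
o=get_obs();C=cam("wrist",o)
f=lambda l:[(270+a/3.3,110+b/3.3) for a,b in l]
k=cast(C,f([(424,80),(494,171)]),77.5).mean(0);t=cast(C,f([(342,180),(379,228)]),72).mean(0)
e=np.array([t[0]-468,t[1]+142]);e/=np.hypot(*e);print(k,t,e,'short of flush',(k-t)[:2]@e)
```

```text
[ 567.88761961 -132.37354864   77.5       ] [ 538.30750875 -135.32547207   72.        ] [0.99552406 0.09450844] short of flush 29.726693751495258
```

>>> {"fn": "arm_command", "kwargs": {"gripper": [50,50,50,50,50], "dp": [[0,0,1],[0,0,1],[0,0,1],[0,0,1],[0,0,0.8]], "twist": [0,0,0,0,0]}}

```text
time: 3.9
tool_pos: [468.2, -142.1, 105.5]
tcp_rot: [-3.14, 0.0, 0.944]
contact_force: [-0.4, -0.6, 0.1]
grip_width: 49.9
finger_force: 0.0
```

>>> {"fn": "arm_command", "kwargs": {"gripper": [50,50,8,8,8], "dp": [[0,0,0.5],[0,0,0],[0,0,0],[0,0,0],[0,0,0]], "twist": [0,0,0,0,0]}}

```text
time: 4.53
tool_pos: [468.9, -142.5, 94.7]
tcp_rot: [3.141, -0.0, 0.945]
contact_force: [-1.0, 0.8, 0.4]
grip_width: 24.5
finger_force: 0.0
```

>>> {"fn": "arm_command", "kwargs": {"gripper": [8,8,8,8,8], "dp": [[0,0,0],[0,0,0],[0,0,0],[0,0,0],[0,0,0]], "twist": [0,0,0,0,0]}}

```text
time: 5.15
tool_pos: [468.0, -141.9, 94.4]
tcp_rot: [-3.14, 0.0, 0.946]
contact_force: [-3.4, 2.7, 5.3]
grip_width: 12.0
finger_force: 30.0
```

>>> {"fn": "arm_command", "kwargs": {"gripper": [8,8,8,8,8], "dp": [[0,0,0],[0,0,0],[0,0,0],[0,0,0],[0,0,0]], "twist": [1,1,1,1,1]}}

```text
time: 5.78
tool_pos: [468.2, -142.2, 94.4]
tcp_rot: [-3.141, 0.001, 0.507]
contact_force: [-2.7, 2.3, 4.8]
grip_width: 11.7
finger_force: 30.0
```

>>> {"fn": "arm_command", "kwargs": {"gripper": [8,8,8,8,8], "dp": [[0,0,0],[0,0,0],[0,0,0],[0,0,0],[0,0,0]], "twist": [1,1,1,1,0]}}

```text
time: 6.4
tool_pos: [468.3, -142.5, 94.4]
tcp_rot: [3.141, 0.001, 0.161]
contact_force: [-2.5, -0.0, 5.1]
grip_width: 11.5
finger_force: 30.0
```

Run:
```python
from h import *
o=get_obs();w=capture("wrist");s=capture("scene")
cv2.imwrite('pics/w2.png',w[:,:,::-1]);cv2.imwrite('pics/s2.png',s[:,:,::-1])
print(o['time'],o['tool_pos'],o['tcp_rot'],o['moment'])
C=cam("wrist",o);K=[567.9,-132.4,77.5];print(proj(C,[K,[468,-142,124]]).round())
a=cv2.resize(s[190:310,180:310],(520,480),interpolation=2);b=w[:,180:460]
cv2.imwrite('pics/c2.png',np.hstack([a,b])[:,:,::-1])
```

```text
6.4 [ 468.3246214  -142.45875182   94.36320978] [3.14142417e+00 5.39837255e-04 1.60869064e-01] [ 0.08700655  0.63074499 -0.0799741 ]
[[330.  86.]
 [316. 344.]]
```

View pics/c2.png

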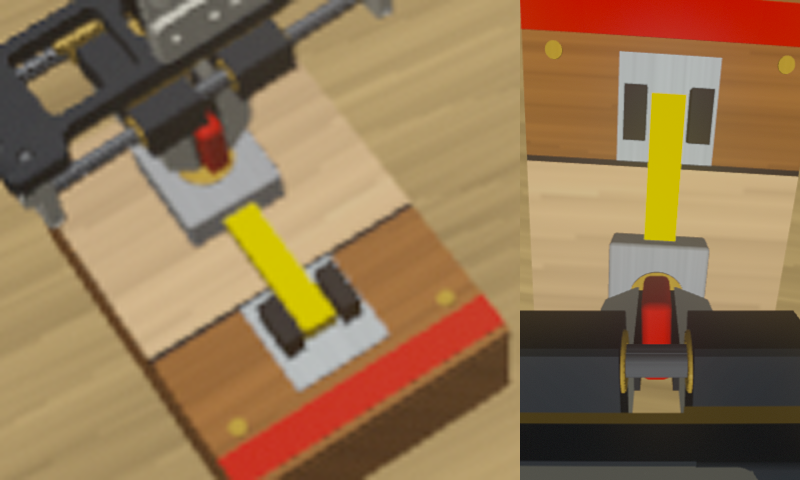

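The crop shows the scene view on the left. On the right (wrist view), the bolt tip at (327,94) is between the cheeks, just short of their far ends at (296,84.5) and (362,88.5).

```bash
cat >> h.py <<'E'
def gap(o,w,e=np.array([.9955,.0945])):
    C=cam("wrist",o);K0=np.array([567.9,-132.4])
    m=mask(w,'yellow');u=int(proj(C,[*K0,77.5])[0,0])
    c=max(blobs(m,(u-60,0,u+50,260)),key=cv2.contourArea)[:,0]
    P=cast(C,c,72)[:,:2]@e;t=np.sort(P)[-8:].mean()
    h=cv2.cvtColor(w,cv2.COLOR_RGB2GRAY)<85;ends=[]
    p=np.array([-e[1],e[0]])
    for s in(13,16,-13,-16):   # lines along each cheek's top
        L=K0+p*s;d=np.arange(-20,12,.25)
        px=proj(C,[[*(L+e*x),77.5] for x in d]).round().astype(int)
        v=[h[b,a] if 0<=b<480 else 0 for a,b in px]
        ends.append((max(d[np.array(v,bool)]) if any(v) else None))
    return t-K0@e,ends
E
python3 - <<'E'
from h import *
o=get_obs();w=cv2.imread('pics/w2.png')[:,:,::-1].copy();print(gap(o,w))
C=cam("wrist",o);e=np.array([.9955,.0945])
k=cast(C,[(296,84.5),(362,88.5)],77.5)[:,:2]@e;t=cast(C,[(327,94)],72)[:,:2]@e;print(k,t,t-k.mean())
E
```

```text
(np.float64(-2.964044475427272), [np.float64(-0.5), np.float64(-0.25), np.float64(-0.5), np.float64(-0.25)])
[552.30339852 552.60513664] [549.75035415] [-2.70391343]
```

The tip is about 2.6 mm short, moving about 3 mm per 5 degrees. I turn another 4.3 units to get about 10 mm past flush.

>>> {"fn": "arm_command", "kwargs": {"gripper": [8,8,8,8,8], "dp": [[0,0,0],[0,0,0],[0,0,0],[0,0,0],[0,0,0]], "twist": [1,1,1,1,0.3]}}

```text
time: 7.12
tool_pos: [468.3, -142.8, 94.4]
tcp_rot: [3.141, 0.0, -0.214]
contact_force: [-4.9, -1.5, 5.9]
grip_width: 12.2
finger_force: 30.0
```

>>> {"fn": "arm_command", "kwargs": {"gripper": [8,8,8,8,8], "dp": [[0,0,0],[0,0,0],[0,0,0],[0,0,0],[0,0,0]], "twist": [0,0,0,0,0]}}

```text
time: 7.75
tool_pos: [468.3, -142.8, 94.4]
tcp_rot: [3.141, 0.0, -0.213]
contact_force: [-4.5, -1.5, 5.1]
grip_width: 11.9
finger_force: 30.0
```

Run:
```python
from h import *
o=get_obs();w=capture("wrist");cv2.imwrite('pics/w3.png',w[:,:,::-1])
print(o['time'],o['tcp_rot'],gap(o,w))
```

```text
7.75 [ 3.14077532e+00  3.31203044e-04 -2.13187092e-01] (np.float64(9.8613449576535), [np.float64(-0.5), np.float64(-0.5), np.float64(-0.25), np.float64(-0.25)])
```

View pics/w3.png

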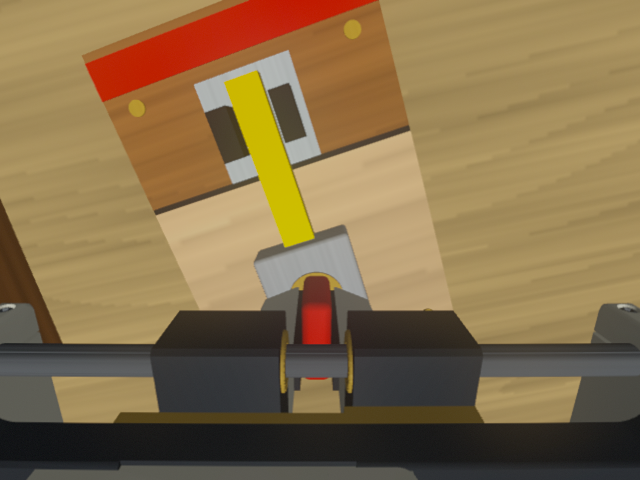

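The wrist view shows the bolt tip at (242,76), about 10 mm beyond the cheeks' far ends, near (218,108) and (283,87). I turn back 3.4 units.

>>> {"fn": "arm_command", "kwargs": {"gripper": [8,8,8,8,8], "dp": [[0,0,0],[0,0,0],[0,0,0],[0,0,0],[0,0,0]], "twist": [-1,-1,-1,-0.4,0]}}

```text
time: 8.43
tool_pos: [468.4, -142.5, 94.4]
tcp_rot: [3.141, 0.0, 0.084]
contact_force: [-4.8, 0.1, 6.0]
grip_width: 12.0
finger_force: 30.0
```

Run:
```python
from h import *
o=get_obs();w=capture("wrist");cv2.imwrite('pics/w4.png',w[:,:,::-1])
print(o['time'],o['tcp_rot'],gap(o,w))
```

```text
8.425 [3.14126410e+00 4.67470217e-04 8.40647640e-02] (np.float64(-0.5058939824406252), [np.float64(-0.5), np.float64(-0.5), np.float64(-0.25), np.float64(-0.5)])
```

Flush. Open, rise and check.

>>> {"fn": "arm_command", "kwargs": {"gripper": [50,50,50,50,50], "dp": [[0,0,0],[0,0,0],[0,0,0],[0,0,0],[0,0,0]], "twist": [0,0,0,0,0]}}

```text
time: 9.1
tool_pos: [468.6, -142.4, 94.2]
tcp_rot: [3.141, -0.0, 0.082]
contact_force: [0.4, -0.5, 0.8]
grip_width: 49.5
finger_force: 0.0
```

>>> {"fn": "arm_command", "kwargs": {"gripper": [50,50,50,50,50], "dp": [[0,0,-0.6],[0,0,-1],[0,0,-1],[0,0,-1],[0,0,-1]], "twist": [0,0,0,0,0]}}

```text
time: 9.72
tool_pos: [468.5, -142.3, 210.0]
tcp_rot: [3.141, -0.0, 0.082]
contact_force: [-0.4, -0.4, -0.0]
grip_width: 50.0
finger_force: 0.0
```

>>> {"fn": "arm_command", "kwargs": {"gripper": [50,50,50,50,50], "dp": [[0,0,-0.5],[0,0,0],[0,0,0],[0,0,0],[0,0,0]], "twist": [0,0,0,0,0]}}

```text
time: 10.35
tool_pos: [468.4, -142.2, 221.1]
tcp_rot: [-3.141, 0.001, 0.082]
contact_force: [0.6, -0.6, -0.3]
grip_width: 49.8
finger_force: 0.0
```

Run:
```python
from h import *
o=get_obs();w=capture("wrist");cv2.imwrite('pics/w5.png',w[:,:,::-1])
print(o['time'],o['tool_pos'],o['grip_width'],o['contact_force'],gap(o,w))
```

```text
10.35 [ 468.41211528 -142.23554386  221.12928297] 49.83322848111718 [ 0.57975298 -0.63909526 -0.33373671] (np.float64(-0.924157113082174), [np.float64(-1.25), np.float64(-1.25), np.float64(-1.0), np.float64(-1.0)])
```

View pics/w5.png

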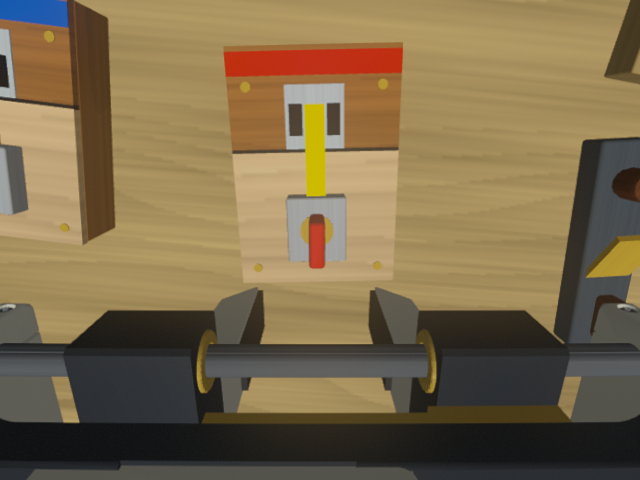

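The bolt tip at (315,104) is level with the cheeks' far ends at rows 103 to 104, the key is free, and the gripper is clear.

```bash
python3 -c "
from plant import *
print(close_job())"
```

```text
the job is handed in; nothing more can be done
None
```

I locked the red box and handed the job in: by camera, the bolt went about 10 mm past the keeper's far end and was turned back to within about 0.5 mm of flush. The red key is released, and I never went near the blue key. The hand-in gave no verdict.

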